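# Unlatch the dark box, slide it open and put the sample jar away

### The arm

A 7-joint arm with a two-finger parallel gripper is mounted at the origin on the work surface. World frame = base frame: x ahead of the robot, y to its left, z up, the work surface at z = 0. Lengths are in m, angles in rad, forces in N, time in s.
With the tool pointing down it reaches from about 0.425 to 0.875 m from the base axis. Payload 4.7 kg.
Tool frame: the origin (TCP) lies midway between the tips of the shut fingers; the grasp point (between the pads) lies 19 mm behind it; z points along the fingers, y is the line along which they close (so a half turn about z gives the same grasp; the last joint's range is limited). The gripper opens to 87 mm and grips with 3 to 60 N. Pads are 19 mm wide; open, the fingers measure 117 mm over their backs; the gripper's body (75 mm by 190 mm) begins 51 mm behind the grasp point.
Start: joints at [-1.258, 0.321, -0.07, 1.45, 0.023, 1.371, -0.057], TCP at [0.191, 0.621, 0.223] pointing down, gripper open.
Joint ranges: [-2.86, 2.86], [-0.3, 2.09], [-1.38, 1.24], [0.06, 2.45], [-1.56, 4.7], [0.09, 2.05], [-2.69, 2.69]. Speed limits (rad/s): [2.57, 2.57, 3.14, 3.14, 3.14, 3.14, 3.14].

### API

Orientations are given as a unit quaternion [x, y, z, w].
In Python, from bench import env, viewer, job, search_frame, pinpoint gives the robot as it stands. Calls block until the motion is done:
- env.move_ptp(position, orientation): joint-space move of the TCP to a pose.
- env.move_straight(position, orientation=None, rate=0.15, f_stop=None): straight line of the TCP; orientation=None keeps the orientation; rate is the mean speed in m/s. With f_stop (N) it stops when the force on the tool has changed by that much, and returns True; else False.
- env.set_joints(angles): joint-space move.
- env.let_go() and env.close(newtons=None): open the fingers fully, or close them until they stop; newtons is the grip in N (None keeps the last).
- env.hold(seconds).
- env.ik(position, orientation): joint angles nearest the present ones, or None.
- env.get_state(): the state.
- viewer.camera(name): name is "side" or "top" or "wrist"; returns a dict with "color" (480x640x3 uint8, red, green, blue), "camera_matrix" (3x3 intrinsics, pixels), "R" (3x3) and "t" (3): a world point X has camera coordinates R X + t; the wrist camera has in their place "T_tool_cam" (4x4, takes a point from camera to tool coordinates, whose origin is the TCP and whose axes are the flange's). Camera axes: x right, y down, z forward; pixel columns grow to the right and rows downward; lengths in m; the calibration is good to about 2 mm. A picture is of the moment at which its call begins: read the wrist's pose just before it. There is no depth.
A pose or a line that the arm cannot do raises env.IKError and nothing moves.
- job.sign_off(): hands the job in; it is judged then, once.
Trained networks look in a picture, given as the dict that the camera call returned (one of the last four; its "shot" number tells which), for a name from the list of things; names that differ only in an ending like _2 or _b are one class to them, and where a whole thing is asked for, a point or a joint stands for the part that bears it (a point fixed in the world has none). Each returns a list of dicts, best first, with "p" (0 to 1); they miss things now and then, are a little off and sometimes report something else, mostly with a low value. They report only what shows in the picture. A call takes as long as a camera call. They do not tell look-alikes from the thing itself.
- search_frame(thing, picture): "position" ([x, y, z] in m, in world coordinates, good to about 4 mm: the middle of the surface that is visible of it).
- pinpoint(thing, picture): "position" ([x, y, z] in m, in world coordinates, good to about 4 mm: a listed point, or the origin of a listed thing).
The state is a dict: "time": time; "joints": joint angles; "joint_velocities": joint speeds; "tau": joint torques, N m; "ee_pos": TCP position; "eef_rot": TCP orientation; "force": force on the tool from outside, world axes, zero at the start; "torque": the same for the moment, N m; "grip_width": finger opening in m; "grasp_force": force on a finger pad.
Only numpy, scipy, OpenCV 4.12 (cv2) and the standard library are available. Lean on these libraries where they do the work, as an engineer would, in place of code of your own. Each camera call takes 0.05 s, during which the arm holds its last target. There are 200 camera calls.

### The job

Put the little red-capped sample jar away in the light-tight box: pull the red plunger knob up, slide the black cover back all the way until the plunger drops into its second hole and holds the cover open, then set the jar gently down inside, standing upright on the bay floor, and leave the cover latched open. Leave the foil dish, the beaker and the white jug where they are.

Things in the scene. Friction and masses are not known exactly. Their poses are not given: they have to be found in the camera images.
- dark_box: Cream light-tight box fixed to the bench, 140 (its x) x 320 (its y) x 80 mm high; origin at the centre of its underside, z up, yaw within 0.5 rad. Its -y part is a bay open at the top, its +y part a solid deck, top at 80 mm. Aluminium guide rails, 7 mm wide, up to 90 mm high, run along both long sides. A black cover plate lies between them and slides over the deck
- bay (a point): Centre of the bay's floor, at (0, -95, 12) mm in the box frame. Inside, the bay measures 116 mm along the box's x, 110 mm along its y, and is 68 mm deep below deck level; walls 12 mm (long sides) and 10 mm (end) thick. With the cover open it is wholly uncovered
- cover (a joint): Slide of the black cover (122 x 176 x 6 mm, top face 87 mm above the bench) along the box's +y, in m: 0 shut over the bay, its leading edge 18 mm past the box's middle; end stop at 0.130. The plunger drops into the second hole once this is past 0.125. Freed, it takes 2 to 5 N to slide
- plunger (a joint): Rise of the plunger, in m: 0 down, its 10 mm pin 8 mm deep in a hole of the box; above 0.008 the pin is clear and the cover free; top stop 0.020. Spring and weight press it down with 6 N at 0, 10 N at 0.014. Let go between the holes, the pin rides on the deck (0.008) and snaps down to 0 when the cover reaches the second hole, latching it open
- knob (a point): Centre of the red plunger knob, an upright cylinder 30 mm across and 26 mm tall, on the cover and moving with it. Plunger down, this point is 114 mm above the bench, 27 mm above the cover's top face. Under the knob is a steel body 22 mm across. Cover shut, it stands over the middle of the box; open, 130 mm along the box's +y. It lifts straight up; moved sideways it takes the cover along
- jar_mid (a point): Centre, half-way up, of the sample jar standing loose on the bench: 62 mm tall in all, aluminium body 40 mm in diameter up to 44 mm high, then a red cap 33 mm in diameter from 48 to 62 mm; about 0.12 kg. z is its upright axis
- dish: Bystander: shallow aluminium dish, 84 mm across, 18 mm high; origin at the centre of its underside
- beaker: Bystander: clear beaker, 60 mm across, 75 mm high; origin at the centre of its underside
- jug: Bystander: white plastic bottle, 110 mm across, 200 mm high; origin at the centre of its underside
Mind the look-alikes: they are no part of the job. There is more than one size of the part that bears jar_mid; the job needs the smallest.

How it is judged:
By the outcome, as a careful person would: the job done as asked, in the order asked, and still so for the second after the job is handed in, with the robot touching nothing.
It also fails if it takes over 61 s, if anything falls off the work surface, if the arm or the gripper's body presses on something with over 40 N, if the wrist force passes 120 N, or if a joint passes its speed limit or range.

## Working session

There is one attempt and no reset: what is moved stays moved. The work goes in short steps, each a Python script; the robot and the scene stay as the last script left them, time stands still between calls to the robot, and variables do not carry over. Pictures are saved under pics/ and viewed, at most 10 in all, crops included, and the job is handed in when it is done.

```bash
mkdir -p pics; ls
python3 - <<'E'
from bench import env, viewer, job, search_frame, pinpoint
import cv2, numpy as np
s=env.get_state();print(s['time'],s['ee_pos'],s['eef_rot'],s['grip_width'])
for n in ['top','side']:
    p=viewer.camera(n);cv2.imwrite(f'pics/{n}0.png',p['color'][:,:,::-1])
    C=-p['R'].T@p['t'];print(n,C)
    for th in ['dark_box','bay','knob','jar_mid','dish','beaker','jug']:
        for d in pinpoint(th,p):
            X=np.array(d['position']);c=p['camera_matrix']@(p['R']@X+p['t'])
            print(th,round(d['p'],2),X.round(4),(c[:2]/c[2]).round(0))
E
```

```text
pics
0.0 [0.19124063 0.62064897 0.22146074] [ 1.48857965e-01  9.88858123e-01 -9.54744288e-04 -8.37940052e-05] 0.08751990519283834
top [0.42990321 0.07133146 1.31025235]
dark_box 0.88 [ 0.5843  0.0507 -0.0029] [322. 242.]
knob 0.45 [0.5805 0.052  0.1104] [322. 239.]
jar_mid 0.94 [ 0.52   -0.2323  0.0414] [432. 264.]
jar_mid 0.86 [ 0.3773 -0.3387  0.0388] [475. 319.]
jar_mid 0.75 [ 0.4708 -0.3204  0.0289] [465. 282.]
jar_mid 0.66 [ 7.024e-01 -3.554e-01 -1.000e-04] [471. 197.]
dish 0.78 [ 7.041e-01 -3.568e-01 -3.000e-04] [471. 197.]
dish 0.23 [0.5711 0.4647 0.0025] [166. 249.]
beaker 0.98 [ 0.7681 -0.2056  0.0015] [415. 174.]
jug 0.75 [0.5694 0.4667 0.0011] [165. 250.]
side [ 0.02962799 -0.56801403  1.15730307]
dark_box 0.64 [0.5805 0.0564 0.0033] [331. 269.]
knob 0.66 [0.5783 0.0502 0.1118] [332. 243.]
jar_mid 0.88 [ 0.468  -0.3195  0.0277] [411. 404.]
jar_mid 0.86 [ 0.3768 -0.3413  0.0457] [387. 438.]
jar_mid 0.76 [ 0.5226 -0.233   0.0389] [400. 357.]
dish 0.81 [ 0.7002 -0.3555  0.0019] [495. 355.]
dish 0.69 [ 0.7739 -0.2083  0.003 ] [466. 294.]
beaker 0.65 [ 7.741e-01 -2.099e-01  1.000e-04] [466. 295.]
jug 0.91 [ 0.5744  0.4644 -0.0015] [233. 181.]
```

View pics/top0.png

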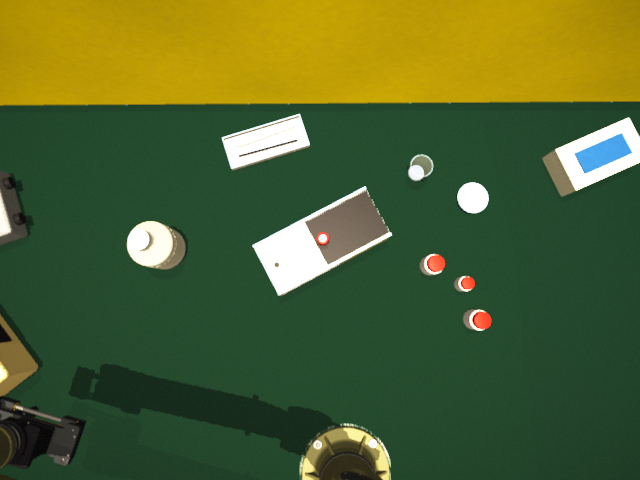

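Run:
```python
import cv2
i=cv2.imread('pics/side0.png');cv2.imwrite('pics/side0c.png',cv2.resize(i[180:480,230:530],None,fx=2,fy=2,interpolation=cv2.INTER_CUBIC))
```

```text
(no output)
```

View pics/side0c.png

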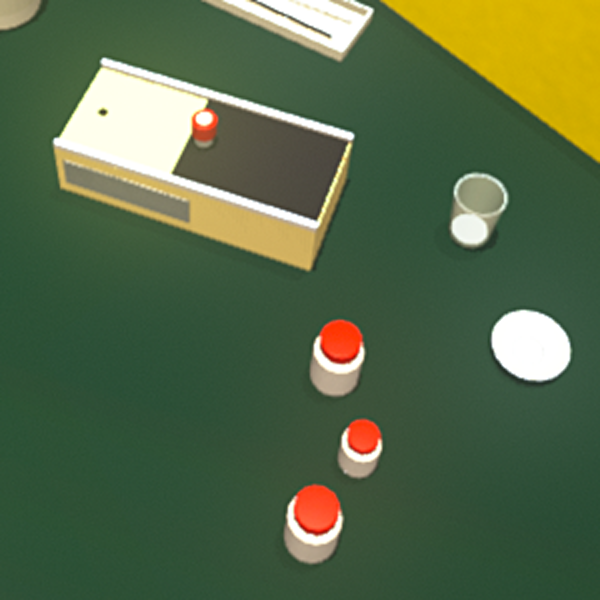

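The jars in the top picture are a large one at (433,264), the small one at (466,284) and a large one at (479,320). In the side picture the small jar at (411,404) is clearly the smallest, and the crop confirms it. The knob is at (322,239), with the second hole at (277,265). The instrument box and tray at the edges aren't part of the job.

```bash
cat > h.py <<'E'
from bench import env, viewer, job, search_frame, pinpoint
import cv2, numpy as np
from scipy.spatial.transform import Rotation as Rn
def quat(a):
    y=np.array([np.cos(a),np.sin(a),0]);z=np.array([0,0,-1.]);x=np.cross(y,z)
    return Rn.from_matrix(np.c_[x,y,z]).as_quat()
def best(p,a):
    """down quaternion, finger line at angle a, whichever half turn moves the wrist least"""
    j0=np.array(env.get_state()['joints']);o=[]
    for b in (a,a+np.pi):
        j=env.ik(p,quat(b))
        if j is not None:o.append((np.abs(np.array(j)-j0).max(),b,j))
    o.sort(key=lambda t:t[0]);print('ik',[(round(t[0],2),round(t[1],2),round(t[2][6],2)) for t in o]);return quat(o[0][1])
def wrist():
    s=env.get_state();p=viewer.camera('wrist');T=np.eye(4);T[:3,:3]=Rn.from_quat(s['eef_rot']).as_matrix();T[:3,3]=s['ee_pos']
    p['W']=T@p['T_tool_cam'];return p
def ray(p,uv,z):
    if 'W' in p: R,C=p['W'][:3,:3],p['W'][:3,3]
    else: R,C=p['R'].T,-p['R'].T@p['t']
    d=R@np.linalg.solve(p['camera_matrix'],[uv[0],uv[1],1.]);return C+d*(z-C[2])/d[2]
def proj(p,X):
    if 'W' in p: c=p['W'][:3,:3].T@(np.array(X)-p['W'][:3,3])
    else: c=p['R']@X+p['t']
    c=p['camera_matrix']@c;return (c[:2]/c[2])
def st():
    s=env.get_state();print('t',round(s['time'],2),np.round(s['ee_pos'],4),'F',np.round(s['force'],1),'w',round(s['grip_width'],4),round(float(np.max(s['grasp_force'])),1))
E
python3 - <<'E'
from h import *
p=viewer.camera('top')
c=[ray(p,u,.09)[:2] for u in [(365,188),(253,246),(391,235),(280,294)]]
print(np.round(c,3))
for a,b in ((0,1),(2,3)):
    d=c[b]-c[a];print('yaw',np.arctan2(-d[0],d[1]),np.linalg.norm(d))
yaw=.46
env.move_straight([.191,.621,.34],rate=.3)
P=[.56,.09,.34];env.move_ptp(P,best(P,yaw+np.pi/2))
st();w=wrist();cv2.imwrite('pics/w1.png',w['color'][:,:,::-1])
for th in ['dark_box','knob','bay']:
    for d in pinpoint(th,w): print(th,round(d['p'],2),np.round(d['position'],4),proj(w,d['position']).round())
E
```

```text
[[ 0.711 -0.059]
 [ 0.566  0.224]
 [ 0.59  -0.121]
 [ 0.447  0.157]]
yaw 0.47199180226658993 0.31712023004837675
yaw 0.47490269984920713 0.31275303870527266
ik [(np.float64(1.21), 5.17, np.float64(-1.26)), (np.float64(1.93), 2.03, np.float64(1.87))]
t 3.7 [0.5598 0.0915 0.3398] F [ 0.1 -0.4 -0.3] w 0.0868 0.0
dark_box 0.68 [ 5.812e-01  5.330e-02 -3.000e-04] [346. 194.]
knob 0.57 [0.5812 0.0491 0.1124] [358. 211.]
```

View pics/w1.png

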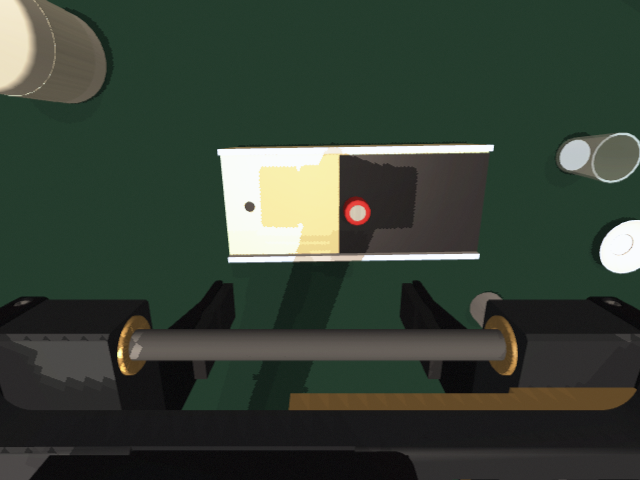

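The wrist view shows the knob top at (358,212), the second hole at (249,207) and the rail ends at (220,151), (493,147), (229,259) and (478,256).

Run:
```python
from h import *
w=wrist()
K=ray(w,(358,212),.127);H=ray(w,(249,207),.08)
c=[ray(w,u,.09)[:2] for u in [(493,148),(220,152),(478,256),(229,259)]]
print('knob',K,'hole',H,np.linalg.norm(H[:2]-K[:2]));print(np.round(c,4),'ctr',np.mean(c,0))
for a,b in ((0,1),(2,3)):
    d=c[b]-c[a];print('yaw',np.arctan2(-d[0],d[1]),np.linalg.norm(d))
d=H-K;print('yaw',np.arctan2(-d[0],d[1]))
t=viewer.camera('top')
print('top knob',ray(t,(322,238.5),.127),'hole',ray(t,(277,265),.08))
```

```text
knob [0.58265346 0.05035256 0.127     ] hole [0.52109774 0.16608406 0.08      ] 0.1310835115545868
[[ 0.7143 -0.0618]
 [ 0.5687  0.221 ]
 [ 0.5955 -0.1219]
 [ 0.4501  0.1616]] ctr [0.58215198 0.04973451]
yaw 0.47551571828950334 0.31811747666820933
yaw 0.4739084425694837 0.3185881902515071
yaw 0.4888281967464269
top knob [0.57853174 0.05248419 0.127     ] hole [0.51913349 0.16502425 0.08      ]
```

Knob and box centre agree at (0.582, 0.050), yaw is 0.476 and the hole spacing is 131 mm against 130, so I'll grip the knob.

Run:
```python
from h import *
yaw=.476;K=np.array([.582,.0503]);P=[*K,.17]
q=best(P,yaw+np.pi/2)
env.move_ptp(P,q);env.move_straight([*K,.097],rate=.08,f_stop=15);st()
env.close(40);st()
b=env.get_state()['ee_pos']
print(env.move_straight([b[0],b[1],b[2]+.014],rate=.04));st()
w=wrist();cv2.imwrite('pics/w2.png',w['color'][:,:,::-1])
```

```text
ik [(np.float64(0.32), 5.19, np.float64(-1.12)), (np.float64(2.86), 2.05, np.float64(1.6))]
t 5.79 [0.5825 0.0503 0.0975] F [-0.1 -0.7 -0.5] w 0.0871 0.0
t 6.78 [0.5812 0.0519 0.0969] F [-3.6  3.8  2.2] w 0.029 40.0
False
t 7.28 [0.5811 0.0519 0.1105] F [ 1.2  3.7 -9.2] w 0.0285 40.0
```

View pics/w2.png

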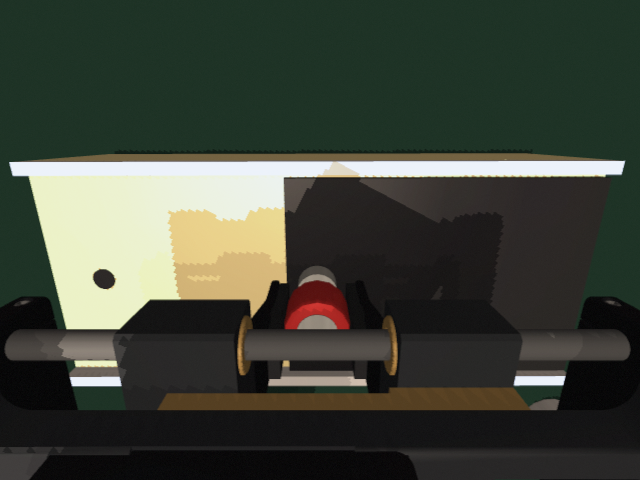

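The knob at (317,310) is held and raised, and the 9 N downward pull matches the spring. Next I'll slide the cover.

Run:
```python
from h import *
yaw=.476;d=np.array([-np.sin(yaw),np.cos(yaw),0])
b=np.array(env.get_state()['ee_pos'])
print(env.move_straight(b+d*.120,rate=.06,f_stop=20));st()
e=np.array(env.get_state()['ee_pos']);print('slid',(e-b)@d)
if (e-b)@d>.115:
    print(env.move_straight(b+d*.131,rate=.02,f_stop=12));st()
    e=np.array(env.get_state()['ee_pos']);print('slid',(e-b)@d)
```

```text
False
t 9.47 [0.5259 0.1585 0.1104] F [ 1.5 -0.2 -8.1] w 0.0289 40.0
slid 0.12006274358627879
False
t 10.18 [0.5212 0.1676 0.1105] F [ 2.2 -3.9 -9.6] w 0.0292 40.0
slid 0.13031267103582922
```

Run:
```python
from h import *
b=np.array(env.get_state()['ee_pos'])
print(env.move_straight([b[0],b[1],.0975],rate=.03,f_stop=12));st()
env.let_go();env.move_straight([b[0],b[1],.20],rate=.15);st()
w=wrist();cv2.imwrite('pics/w3.png',w['color'][:,:,::-1])
for d in pinpoint('knob',w): print(round(d['p'],2),np.round(d['position'],4))
t=viewer.camera('side')
for d in pinpoint('knob',t): print(round(d['p'],2),np.round(d['position'],4))
for d in pinpoint('bay',t): print('bay',round(d['p'],2),np.round(d['position'],4))
```

```text
False
t 10.76 [0.5212 0.1676 0.0976] F [ 2.  -5.1 -6.5] w 0.0289 40.0
t 12.76 [0.5206 0.1675 0.199 ] F [-0.4  0.6 -0.4] w 0.087 0.0
0.7 [0.5188 0.1684 0.1143]
0.71 [0.5175 0.169  0.1148]
bay 0.75 [ 0.6247 -0.0305  0.01  ]
```

View pics/w3.png

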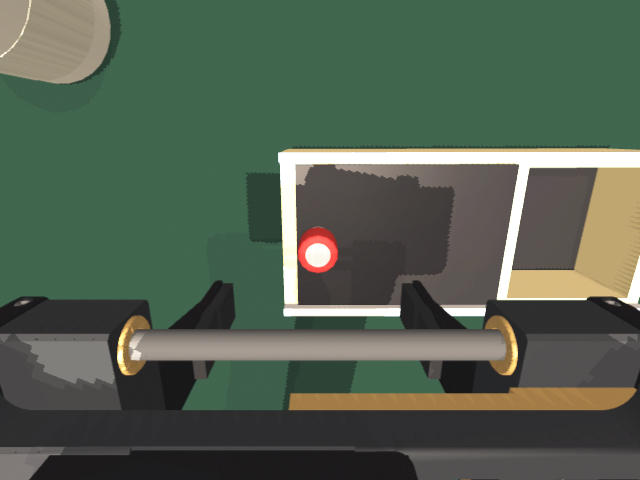

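The cover is open with the knob down at z 0.114 (seen at (318,250)), so it's latched. The empty bay is on the right. Next is the jar.

Run:
```python
from h import *
a=np.deg2rad(-53.5);x=np.array([-np.sin(a),np.cos(a)]);J=np.array([.469,-.320])
P=[*(J-.06*x),.22];q=best(P,a)
env.move_ptp(P,q);st()
w=wrist();cv2.imwrite('pics/w4.png',w['color'][:,:,::-1])
for d in pinpoint('jar_mid',w): print(round(d['p'],2),np.round(d['position'],4),proj(w,d['position']).round())
# cap top by colour
hsv=cv2.cvtColor(w['color'],cv2.COLOR_RGB2HSV)
m=((hsv[...,0]<8)|(hsv[...,0]>172))&(hsv[...,1]>180)&(hsv[...,2]>170)
n,l,s,c=cv2.connectedComponentsWithStats(m.astype('uint8'))
for i in range(1,n):
    if s[i,4]>100: print(s[i],c[i].round(),ray(w,c[i],.062).round(4))
```

```text
ik [(np.float64(1.17), np.float64(-0.93), np.float64(-0.23)), (np.float64(4.05), np.float64(2.21), np.float64(2.65))]
t 14.93 [ 0.4218 -0.3544  0.2198] F [1.1 0.9 0.2] w 0.0869 0.0
0.95 [ 0.467  -0.3185  0.0333] [315. 163.]
0.94 [ 0.3753 -0.3402  0.0424] [279. 248.]
0.69 [ 0.5193 -0.2335  0.0413] [273.  58.]
[260 237  41  24 164] [284. 243.] [ 0.3896 -0.3389  0.062 ]
```

View pics/w4.png

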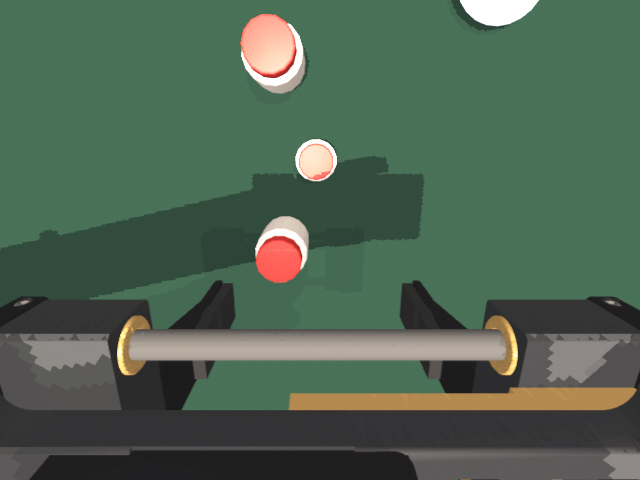

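The small jar's cap is at (316,161), with the large jars at (270,50) and (280,255). The descent along this grip line clears both.

Run:
```python
from h import *
w=wrist();C=ray(w,(316,161),.062);print('cap',C)
J=C[:2]*.6+np.array([.467,-.3185])*.4
assert np.linalg.norm(C[:2]-[.469,-.32])<.01
env.move_straight([*J,.16],rate=.15)
env.move_straight([*J,.018],rate=.08,f_stop=10);st()
env.close(15);st()
env.move_straight([*env.get_state()['ee_pos'][:2],.16],rate=.12);st()
w=wrist();cv2.imwrite('pics/w5.png',w['color'][:,:,::-1])
```

```text
cap [ 0.47085017 -0.31755815  0.062     ]
t 17.73 [ 0.4697 -0.3181  0.0185] F [0.8 0.4 0.4] w 0.0871 0.0
t 18.58 [ 0.4693 -0.3179  0.018 ] F [-0.2  0.3 -0.1] w 0.0392 15.0
t 19.92 [ 0.4688 -0.3176  0.1591] F [ 0.3 -0.3 -0.9] w 0.0394 15.0
```

View pics/w5.png

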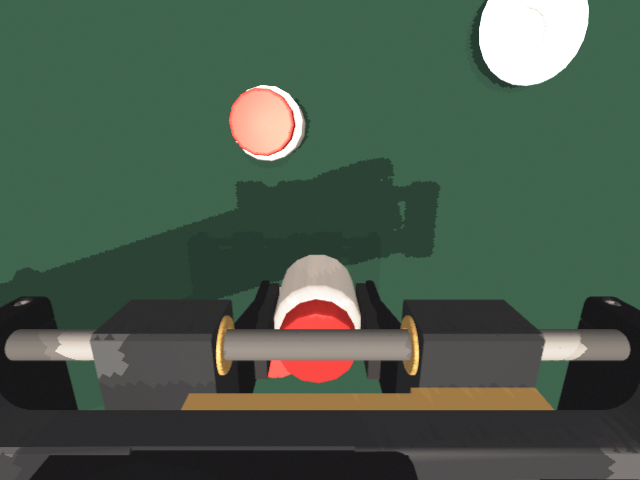

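The jar (red cap at (317,340)) is held upright with the opening at 39 mm. I'll set it in the bay with the fingers along the bay's diagonal, because opened along either wall they would touch it.

Run:
```python
from h import *
yaw=.476;B=np.array([.625,-.0333]);P=[*B,.19]
env.move_straight([*env.get_state()['ee_pos'][:2],.19],rate=.15)
q=best(P,yaw-np.pi/4);env.move_ptp(P,q);st()
print(env.move_straight([*B,.045],rate=.08,f_stop=8));st()
print(env.move_straight([*B,.027],rate=.015,f_stop=2.5));st()
w=wrist();cv2.imwrite('pics/w6.png',w['color'][:,:,::-1])
```

```text
ik [(np.float64(0.3), -0.31, np.float64(-0.25)), (np.float64(2.81), 2.83, np.float64(2.49))]
t 21.55 [ 0.6245 -0.0366  0.1901] F [-1.2 -1.  -0.9] w 0.0392 15.0
False
t 23.52 [ 0.6254 -0.0333  0.0455] F [ 0.6 -0.3 -0.8] w 0.0393 15.0
True
t 24.44 [ 0.6248 -0.0333  0.03  ] F [-1.1  0.8  4.9] w 0.0394 15.0
```

View pics/w6.png

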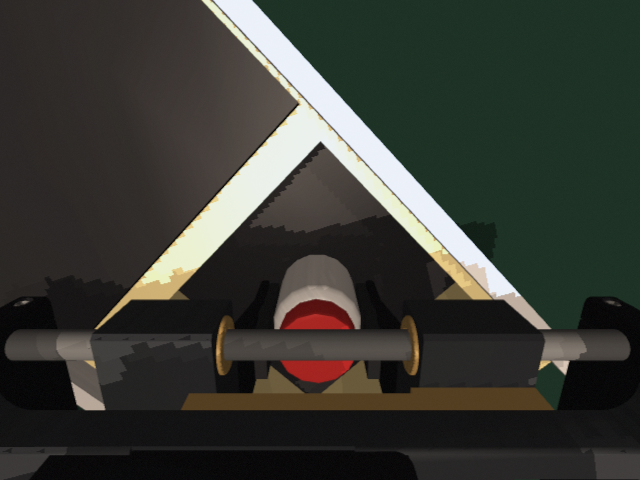

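It touched the floor at exactly the expected TCP height of 0.030. The bay corner at (320,142) lines up with the jar at column 317. I'll release it and back off.

Run:
```python
from h import *
env.let_go();st()
b=env.get_state()['ee_pos']
print(env.move_straight([b[0],b[1],.25],rate=.1,f_stop=12));st()
P=[.50,-.12,.28];env.move_ptp(P,best(P,.476-np.pi/4));env.hold(.3);st()
t=viewer.camera('side');cv2.imwrite('pics/s7.png',cv2.resize(t['color'][150:450,200:600,::-1],None,fx=2,fy=2))
for p in (t,viewer.camera('top')):
    for th in ('jar_mid','knob','dish','beaker','jug'):
        for d in pinpoint(th,p): print(th,round(d['p'],2),np.round(d['position'],4))
```

```text
t 25.52 [ 0.6237 -0.0333  0.0287] F [ 0.4  0.8 -0.5] w 0.0868 0.0
False
t 27.89 [ 0.6235 -0.0332  0.2495] F [-1.1  0.8  0.4] w 0.0871 0.0
ik [(np.float64(0.25), -0.31, np.float64(-0.12))]
t 28.86 [ 0.5005 -0.1192  0.2794] F [0.8 0.  0.9] w 0.0874 0.0
jar_mid 0.65 [ 0.6259 -0.0359  0.0421]
jar_mid 0.63 [ 0.5202 -0.2334  0.0417]
jar_mid 0.56 [ 0.3766 -0.3408  0.0439]
knob 0.61 [0.5201 0.1669 0.1118]
dish 0.66 [ 6.988e-01 -3.553e-01 -2.000e-04]
dish 0.59 [ 0.6236 -0.0297  0.0122]
beaker 0.77 [ 0.772  -0.21   -0.0013]
jug 0.62 [0.5729 0.466  0.0017]
jar_mid 0.72 [ 0.3788 -0.3418  0.0416]
jar_mid 0.57 [ 0.6255 -0.0353  0.0405]
jar_mid 0.3 [ 0.7737 -0.2069  0.0022]
jar_mid 0.17 [0.5191 0.1692 0.1123]
knob 0.4 [0.5189 0.1677 0.1122]
dish 0.91 [ 0.7007 -0.3559  0.0011]
beaker 0.97 [ 0.7714 -0.2035  0.0036]
beaker 0.54 [ 0.6247 -0.0365  0.0413]
jug 0.93 [0.5726 0.468  0.0013]
```

View pics/s7.png

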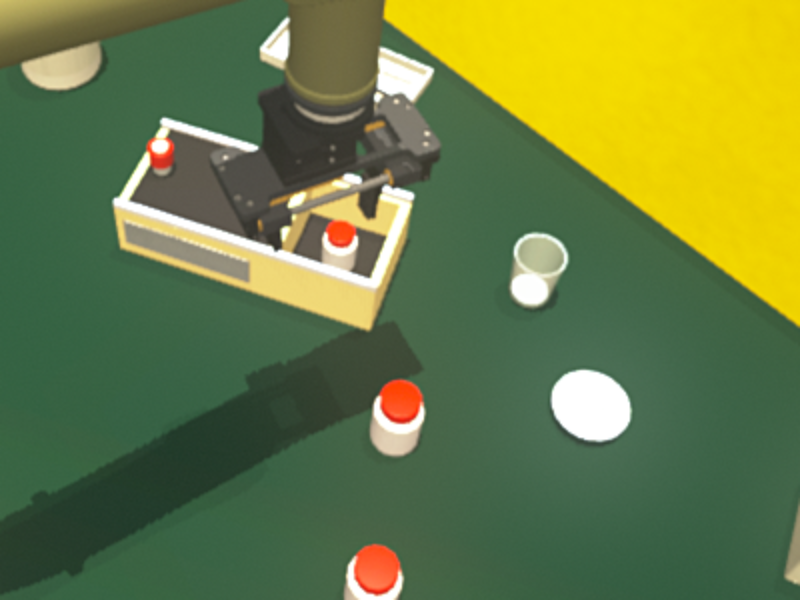

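The jar stands upright in the bay (crop pixel (340,245), mid-height z 0.042 against an expected 0.043). The knob is down in the second hole at (160,153), and the dish, beaker and jug are where they were.

```bash
python3 -c "
from bench import job
print(job.sign_off())"
```

```text
the job is handed in; nothing more can be done
None
```

Job handed in at about 29 s: the smallest red-capped jar is standing upright on the bay floor, the cover is latched open, and the dish, beaker and jug were not moved.

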